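# Find the full biscuit tin by feel and slide it home

### The job

One of the three identical blue biscuit tins is full and the other two are empty: nudge them to feel which is the heavy one, then slide the full tin fully home against the back rail of the wooden holder. Slide the tins along the worktop and do not lift or tip them; leave the two empty tins within 10 cm of where they stood, and do not disturb the other things on the worktop.

Things in the scene. Friction and masses are not known exactly. Their poses are not given: they have to be found in the camera images.
- tin_a: one of three identical flat round blue tins with a closed plain aluminium lid, 80 across, 58 tall, too wide for most grippers; origin at the centre of its underside, z up. One tin of the three is full (about 0.7 to 0.95 kg in all), the other two are empty (about 0.17 kg); which one changes from start to start and cannot be seen
- tin_b: one of three identical flat round blue tins with a closed plain aluminium lid, 80 across, 58 tall, too wide for most grippers; origin at the centre of its underside, z up. One tin of the three is full (about 0.7 to 0.95 kg in all), the other two are empty (about 0.17 kg); which one changes from start to start and cannot be seen
- tin_c: one of three identical flat round blue tins with a closed plain aluminium lid, 80 across, 58 tall, too wide for most grippers; origin at the centre of its underside, z up. One tin of the three is full (about 0.7 to 0.95 kg in all), the other two are empty (about 0.17 kg); which one changes from start to start and cannot be seen
- holder: low wooden U-shaped tin holder fixed to the worktop, no floor, rails 32 mm tall, 12 thick. Origin: where a fully home tin's centre stands; +x points to the back rail, -x out of the mouth. Inner faces: back x = +40.5 (outer 52.5), sides y = +-47 (outer +-59) from x = 52 to -22, then guides flaring to y = +-65 (outer +-77) at x = -60
- jam_jar: pink jam jar with a white lid, 64 x 65 mm, 96 tall; a bystander standing loose on the worktop; origin at the centre of its underside
- espresso_cup: small white cup, 51 tall, body 63 across; its handle sticks out along +y of the cup (whole cup 92 long, origin at the middle of that length); a bystander standing loose on the worktop; origin at the centre of its underside
- garlic: garlic bulb, 60 across, 58 tall; a bystander standing loose on the worktop; origin at the centre of its underside
- tuna_tin: small tall food tin, 57 across, 72 tall; a bystander standing loose on the worktop; origin at the centre of its underside
- match_box: cardboard box fixed to the worktop, 49 x 76, 39 tall; a bystander; origin at the centre of its underside

How it is judged:
By the outcome, as a careful person would: the job done as asked, in the order asked, and still so for the second after the job is handed in, with the robot touching nothing.
It also fails if it takes over 64 s, if anything falls off the work surface, if the arm or the gripper's body presses on something with over 40 N, if the wrist force passes 120 N, or if a joint passes its speed limit or range.

### The arm

A 6-joint arm with a two-finger parallel gripper is mounted at the origin on a cart in front of the work surface, level with it; the furniture and walls round the work are solid. World frame = base frame: x ahead of the robot, y to its left, z up, the work surface at z = 0. Lengths are in m, angles in degrees, forces in N, time in s.
With the tool pointing down it reaches from about 0.275 to 1 m from the base axis. Payload 8.4 kg.
Tool frame: the origin (TCP) lies midway between the tips of the shut fingers; the grasp point (between the pads) lies 19 mm behind it; x points along the fingers, y is the direction in which the jaws open and shut, and the axes are right-handed (so a half turn about x gives the same grasp; the last joint's range is limited). The gripper opens to 85 mm and grips with 20 to 120 N. Pads are 22 mm wide; open, the fingers measure 114 mm over their backs; the gripper's body (76 mm by 85 mm) begins 54 mm behind the grasp point. The pads swing forward as they close: fully open they stand 13 mm farther back than shut.
Start: joints at [-67.288, 20.225, 93.587, -0, 66.188, -0.138], TCP at [0.243, -0.576, 0.231] pointing down, gripper open.
Joint ranges: [-150.9, 150.9], [-52.94, 120.26], [3.33, 152.33], [-74.26, 254.26], [0, 154.13], [-172.89, 172.89]. Speed limits (degrees/s): [127.2, 127.2, 159.86, 180, 180, 180].

### API

Orientations are given as a 3x3 rotation matrix whose columns are the frame's x, y, z axes.
In Python, from bench import sense, grab_frame, camera_model, close_job, cut_out, tip_of gives the robot as it stands.
- The arm moves only by the shell command python3 -m handwheel 'ROWS' [OPENING] [FORCE]. ROWS is JSON, one flat list of numbers, 4 for each row, row after row: the shift along the tool's x, y, z in m, then the turn about the tool's x in rad. A call has 1 to 20 rows; each row shifts and turns the pose as measured when the row begins, along the tool's axes as they then stand; what a row does not reach is not made up. A row lasts 1/12 s, in which the tool goes at most 41.7 mm and 7.16 degrees, less where a joint would pass 70% of its speed; a pose out of reach is approached as far as the arm can. A call with a gripper value outside its range is refused whole. OPENING is the opening, from 0 (shut) to 1 (fully open), set as the call begins (- or left out, the last holds). The fingers move at their own pace and stop on an object; FORCE is the grip in N (left out, the last holds). Time passes only in rows, so rows that do not move let the fingers close. It gives the time, the measured TCP pose, the force and the opening at its end, in the units of the state.
- sense(): the state, without advancing time (a new reading comes with each control period).
- grab_frame(name): name is "scene" or "side" or "wrist"; returns the picture (480x640x3 uint8, blue, green, red); there is no depth.
- camera_model(name): a dict with "K" (3x3 intrinsics, pixels), "xyz" and "rotation" of the camera in the world. Camera axes: x right, y up, looking along -z (the intrinsics and any distortion apply to the point x, -y, -z); pixel columns grow to the right and rows downward; lengths in m; the calibration is good to about 2 mm. A picture is of the moment at which its call begins: read the wrist's pose just before it. camera_model takes no time and is no camera call; for the wrist camera it gives the pose at the moment of the call.
- close_job(): hands the job in, once; it reports no verdict.
Trained networks look in the newest picture that a camera, given by its name, has taken for a name from the list of things; names that differ only in an ending like _2 or _b are one class to them, and where a whole thing is asked for, a point or a joint stands for the part that bears it (a point fixed in the world has none). Each returns a list of dicts, best first, with "score" (0 to 1); they miss things now and then, are a little off and sometimes report something else, mostly with a low value. They report only what shows in the picture. A call takes as long as a camera call.
- cut_out(camera, target): "pixels" (480x640 bool, what is visible of it) and "xy" ([column, row] in pixels, amid what is visible of it).
- tip_of(camera, target): "xy" ([column, row] in pixels: a listed point, or the origin of a listed thing).
The state is a dict: "time": time; "qpos": joint angles; "qd": joint speeds; "joint_efforts": joint torques, N m; "eef_pos": TCP position; "ee_rot": TCP orientation; "contact_force": force on the tool from outside, world axes, zero at the start; "wrist_torque": the same for the moment, N m; "grip_width": finger opening in m.
Only numpy, scipy, OpenCV 4.12 (cv2) and the standard library are available. Lean on these libraries where they do the work, as an engineer would, in place of code of your own. Each camera call takes 0.05 s, during which the arm holds its last target. There are 200 camera calls.

## Working session

There is one attempt and no reset: what is moved stays moved. The work goes in short steps, Python scripts to look and compute and a shell command to move; the robot and the scene stay as the last step left them, time stands still between calls to the robot, and variables do not carry over. Pictures are saved under pics/ and viewed, about 8 in all and at most 12, crops included, and the job is handed in when it is done.

```bash
mkdir -p pics; ls; cat > h.py <<'E'
import numpy as np, cv2
from bench import *
def ray(cam,xy,z,m=None):
    m=m or camera_model(cam)
    K=np.array(m["K"]);d=np.linalg.inv(K)@[xy[0],xy[1],1]
    if m.get("distortion") is not None:
        u=cv2.undistortPoints(np.array([[xy]],float),K,np.array(m["distortion"],float))[0,0];d=np.array([u[0],u[1],1])
    d=np.array(m["rotation"])@[d[0],-d[1],-d[2]];p=np.array(m["xyz"])
    return (p+d*(z-p[2])/d[2])[:2]
E
python3 - <<'E'
from h import *
s=sense();print({k:np.round(v,3).tolist() for k,v in s.items()})
for c in ["scene","side"]:
    m=camera_model(c);print(c,{k:np.round(v,3).tolist() if k!='name' else v for k,v in m.items() if not isinstance(v,str)})
    im=grab_frame(c);cv2.imwrite(f"pics/{c}0.png",im)
    for t,h in [("tin_a",0),("holder",0),("jam_jar",0),("espresso_cup",0),("garlic",0),("tuna_tin",0),("match_box",0)]:
        for r in tip_of(c,t)[:4]: print(c,t,round(r["score"],2),np.round(r["xy"],1),np.round(ray(c,r["xy"],h),3))
E
```

```text
pics
{'time': 0.0, 'qpos': [-67.289, 20.262, 93.629, 0.001, 66.19, -0.139], 'qd': [-0.049, -0.026, -0.016, 0.004, -0.141, -0.084], 'joint_efforts': [-0.004, -60.526, -34.206, -0.001, 0.009, -0.0], 'eef_pos': [0.243, -0.576, 0.231], 'ee_rot': [[-0.001, 0.388, -0.922], [0.001, -0.922, -0.388], [-1.0, -0.001, -0.0]], 'contact_force': [-0.003, 0.636, 0.988], 'wrist_torque': [-0.001, -0.004, -0.004], 'grip_width': 0.085}
scene {'K': [[578.498, 0.0, 321.378], [0.0, 578.498, 234.744], [0.0, 0.0, 1.0]], 'xyz': [-0.474, -0.555, 0.854], 'rotation': [[0.504, 0.498, -0.706], [-0.864, 0.293, -0.411], [0.002, 0.816, 0.577]]}
scene tin_a 0.92 [276.7 254.9] [0.441 0.104]
scene tin_a 0.89 [441.8 304.1] [ 0.476 -0.307]
scene tin_a 0.6 [377.7 249.3] [ 0.587 -0.099]
scene jam_jar 0.64 [341.5 211.7] [0.691 0.06 ]
scene espresso_cup 0.76 [302.6 290.8] [ 0.36  -0.021]
scene garlic 0.96 [440.1 256.5] [ 0.637 -0.242]
scene tuna_tin 0.72 [362.1 304.3] [ 0.388 -0.157]
side {'K': [[605.777, 0.0, 326.698], [0.0, 605.777, 238.884], [0.0, 0.0, 1.0]], 'xyz': [0.363, -1.041, 0.805], 'rotation': [[0.99, 0.087, -0.11], [-0.14, 0.579, -0.803], [-0.006, 0.81, 0.586]]}
side tin_a 0.96 [370.8 283.2] [ 0.581 -0.106]
side tin_a 0.83 [296.1 227.3] [0.449 0.118]
side tin_a 0.77 [335.6 369.4] [ 0.474 -0.326]
side holder 0.94 [325.9 169.5] [0.556 0.378]
side jam_jar 0.96 [403.7 234.9] [0.69  0.051]
side espresso_cup 0.73 [262.6 268.9] [ 0.364 -0.026]
side garlic 0.73 [420.3 324.6] [ 0.65  -0.239]
side garlic 0.61 [372.6 283.5] [ 0.585 -0.107]
side tuna_tin 0.78 [272.8 310.8] [ 0.376 -0.159]
side match_box 0.95 [254.7 201. ] [0.359 0.248]
```

View pics/scene0.png

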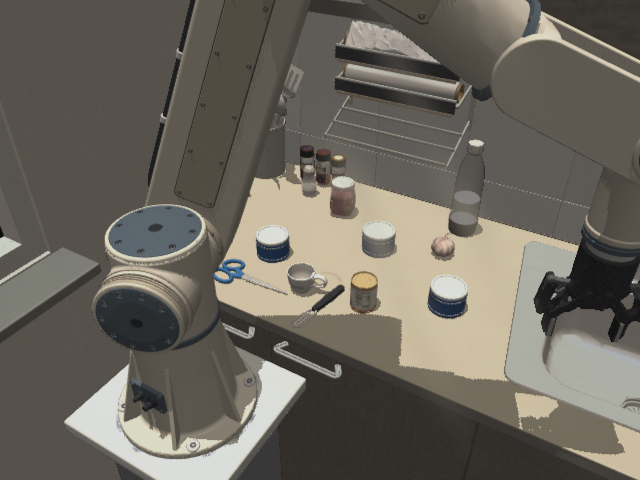

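View pics/side0.png

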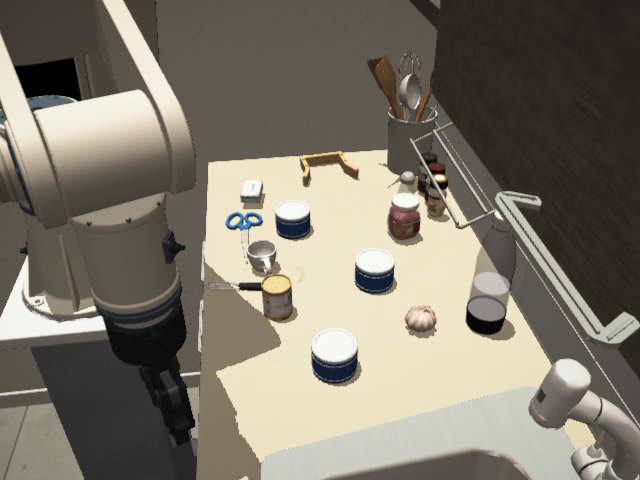

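Both views agree: three blue tins (side view at pixels (335,355), (374,270) and (293,219)), the holder at (328,165) opening towards the camera (−y), and the bystanders in clear view. I'll refine with silhouette fits.

```bash
cat >> h.py <<'E'
def proj(m,P):
    P=np.atleast_2d(P);q=(P-np.array(m["xyz"]))@np.array(m["rotation"]);q=q*[1,-1,-1]
    u=q@np.array(m["K"]).T;return u[:,:2]/u[:,2:]
A=np.linspace(0,2*np.pi,48)
def tinmask(m,x,y,r=.04,h=.058):
    P=np.concatenate([np.c_[x+r*np.cos(A),y+r*np.sin(A),0*A+z] for z in(0,h)])
    im=np.zeros((480,640),np.uint8);cv2.fillConvexPoly(im,cv2.convexHull(np.round(proj(m,P)).astype(np.int32)),1);return im>0
def holdmask(m,x,y,a):
    c,s=np.cos(a),np.sin(a);im=np.zeros((480,640),np.uint8)
    polys=[[(40.5,-59),(52.5,-59),(52.5,59),(40.5,59)]]
    for g in(1,-1): polys+=[[(52,47*g),(52,59*g),(-22,59*g),(-22,47*g)],[(-22,47*g),(-22,59*g),(-60,77*g),(-60,65*g)]]
    for p in polys:
        p=np.array(p)/1e3;w=np.c_[x+c*p[:,0]-s*p[:,1],y+s*p[:,0]+c*p[:,1]]
        P=np.concatenate([np.c_[w,np.full(4,z)] for z in(0,.032)])
        cv2.fillConvexPoly(im,cv2.convexHull(np.round(proj(m,P)*16).astype(np.int32)),1,shift=4)
    return im>0
def iou(a,b): return (a&b).sum()/max(1,(a|b).sum())
def fit(f,x0,d):
    from scipy.optimize import minimize
    sx=np.array([x0]+[np.array(x0)+np.eye(len(x0))[i]*d[i] for i in range(len(x0))])
    r=minimize(f,x0,method="Nelder-Mead",options=dict(initial_simplex=sx,xatol=2e-4,fatol=1e-4));return r.x,-r.fun
def tins(cam,n=3,guess=None):
    m=camera_model(cam);out=[]
    for r in cut_out(cam,"tin_a")[:n]:
        g=ray(cam,r["xy"],.03,m);out.append((round(r["score"],2),*[np.round(v,3) for v in fit(lambda p:-iou(tinmask(m,*p),r["pixels"]),g,[.015,.015])]))
    return out
E
python3 - <<'E'
from h import *
for c in ["scene","side"]:
    grab_frame(c)
    for t in tins(c,4): print(c,t)
m=camera_model("side")
for r in cut_out("side","holder")[:1]:
  for a in (1.3,1.57,1.75): print("holder",r["score"],fit(lambda p:-iou(holdmask(m,*p),r["pixels"]),[.556,.378,a],[.01,.01,.1]))
E
```

```text
scene (0.8, array([0.445, 0.117]), np.float64(0.898))
scene (0.68, array([ 0.593, -0.096]), np.float64(0.951))
scene (0.57, array([ 0.475, -0.316]), np.float64(0.9))
side (0.79, array([ 0.588, -0.098]), np.float64(0.92))
side (0.78, array([0.441, 0.112]), np.float64(0.909))
side (0.71, array([ 0.472, -0.317]), np.float64(0.937))
holder 0.74 (array([0.556, 0.378, 1.3  ]), np.float64(0.0))
holder 0.74 (array([0.556, 0.378, 1.57 ]), np.float64(0.0))
holder 0.74 (array([0.556, 0.378, 1.75 ]), np.float64(0.0))
```

```bash
python3 -m handwheel '[0,0,0,-0.12, 0,0,-0.03,-0.12, 0,0,0,-0.12, 0,0,0,-0.12, 0,0,0,-0.12, 0,0,0,-0.12, 0,0,0,-0.12, 0,0,0,-0.12, 0,0,0,-0.12, 0,0,0,-0.1]' 0.6
```

```text
time: 1.88
eef_pos: [0.2702, -0.5606, 0.2314]
ee_rot: [[0.0, 0.999, 0.051], [-0.0, 0.051, -0.999], [-1.0, 0.0, 0.0]]
contact_force: [0.8, -0.8, -0.2]
grip_width: 0.0511
```

```bash
python3 -m handwheel '[0,0.01,-0.01,0.05, 0,0.03,-0.022,0, 0,0.033,-0.025,0, 0,0.033,-0.025,0, 0,0.033,-0.025,0, 0,0.033,-0.025,0, 0,0.033,-0.025,0, 0,0,0,0]'
python3 - <<'E'
from h import *
m=camera_model("side");im=grab_frame("side")
for r in cut_out("side","holder")[:2]:
  ys,xs=np.nonzero(r["pixels"]);print(r["score"],r["xy"],xs.min(),xs.max(),ys.min(),ys.max(),len(xs))
h=holdmask(m,.556,.378,1.57);ys,xs=np.nonzero(h);print(len(xs),xs.min() if len(xs) else 0,ys.min() if len(xs) else 0)
c=im.copy()[120:220,250:400];cv2.imwrite("pics/hold.png",cv2.resize(c,None,fx=5,fy=5,interpolation=cv2.INTER_CUBIC))
E
```

```text
time: 2.55
eef_pos: [0.4775, -0.3991, 0.2314]
ee_rot: [[0.002, 1.0, 0.002], [-0.003, 0.002, -1.0], [-1.0, 0.002, 0.003]]
contact_force: [-1.3, 0.6, -0.4]
grip_width: 0.0514
0.53 [306.1, 163.9] 301 315 154 182 265
1000 299 148
```

View pics/hold.png

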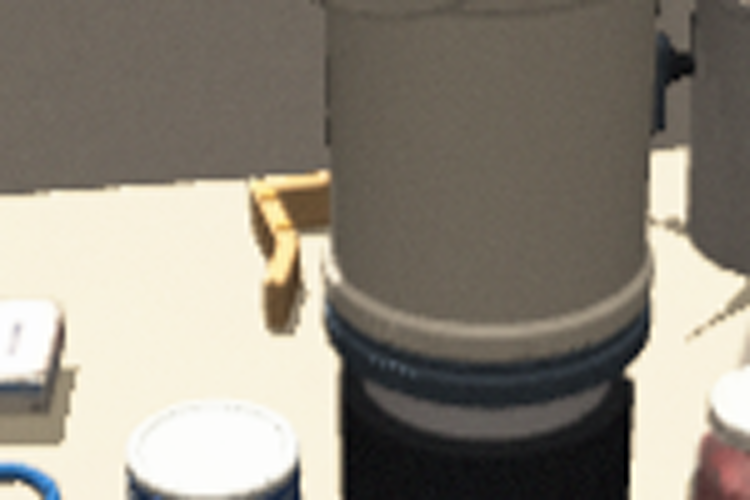

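The arm now hides the holder's right half in this crop, so I'll segment the holder by colour in the first side picture. I'm lowering behind the near tin meanwhile.

```bash
python3 - <<'E'
from h import *
m=camera_model("side");im=cv2.imread("pics/side0.png")
hsv=cv2.cvtColor(im,cv2.COLOR_BGR2HSV);k=(hsv[...,0]>8)&(hsv[...,0]<25)&(hsv[...,1]>110)
roi=np.zeros_like(k);roi[145:190,290:365]=1;k&=roi;ys,xs=np.nonzero(k);print(len(xs),xs.min(),xs.max(),ys.min(),ys.max())
for a in (1.4,1.57,1.75): print("holder",fit(lambda p:-iou(holdmask(m,*p),k),[.56,.36,a],[.015,.015,.1]))
E
python3 -m handwheel '[0.04,0,0,0, 0.04,0,0,0, 0.04,0,0,0, 0.04,0,0,0, 0.03,0,0,0, 0.013,0,0,0, 0,0,0,0]'
```

```text
596 301 357 152 184
holder (array([0.5522495 , 0.36184976, 1.60181247]), np.float64(0.5839057899901865))
holder (array([0.55328891, 0.36767601, 1.67123871]), np.float64(0.5797665369649806))
holder (array([0.55486259, 0.36872248, 1.64049035]), np.float64(0.58203125))
time: 3.23
eef_pos: [0.4686, -0.4134, 0.0247]
ee_rot: [[0.004, 1.0, -0.004], [-0.013, -0.004, -1.0], [-1.0, 0.004, 0.013]]
contact_force: [-0.5, 0.3, 0.8]
grip_width: 0.0512
```

```bash
H="python3 -m handwheel"; P='import bench;s=bench.sense();print([round(float(v),2) for v in s["contact_force"]],[round(float(v),2) for v in s["wrist_torque"]],round(float(s["eef_pos"][1]),4))'
python3 -m handwheel '[0,0.005,-0.01,0, 0,0,-0.015,0, 0,0,-0.01,0]'; python3 -c "$P"
python3 -m handwheel '[0,0,-0.004,0, 0,0,-0.004,0]' >/dev/null; python3 -c "$P"
python3 -m handwheel '[0,0,-0.004,0, 0,0,-0.004,0]'>/dev/null; python3 -c "$P"
python3 -m handwheel '[0,0,-0.004,0, 0,0,-0.004,0]'>/dev/null; python3 -c "$P"
python3 -m handwheel '[0,0,-0.004,0]'>/dev/null; python3 -c "$P"
python3 -m handwheel '[0,0,-0.004,0]'>/dev/null; python3 -c "$P"
python3 -m handwheel '[0,0,-0.004,0]'>/dev/null; python3 -c "$P"
python3 -m handwheel '[0,0,-0.004,0]'>/dev/null; python3 -c "$P"
python3 -m handwheel '[0,0,-0.004,0]'>/dev/null; python3 -c "$P"
python3 -m handwheel '[0,0,-0.004,0]'>/dev/null; python3 -c "$P"
python3 -m handwheel '[0,0,-0.004,0]'>/dev/null; python3 -c "$P"
```

```text
time: 3.48
eef_pos: [0.4719, -0.3804, 0.0252]
ee_rot: [[0.004, 1.0, -0.01], [-0.013, -0.01, -1.0], [-1.0, 0.004, 0.013]]
contact_force: [-0.1, -0.6, 0.9]
grip_width: 0.0509
[-0.07, -0.59, 0.85] [0.05, -0.0, -0.01] -0.3804
[-0.2, 0.34, 0.32] [-0.02, -0.01, 0.02] -0.3703
[-0.38, 0.02, 0.14] [0.02, 0.01, 0.01] -0.3615
[0.08, -1.08, 0.01] [-0.08, 0.01, 0.03] -0.353
[-0.69, -1.14, -1.07] [-0.08, 0.07, 0.04] -0.3488
[-0.02, -0.58, -0.64] [-0.11, -0.04, 0.03] -0.3445
[-0.33, -0.89, -0.52] [-0.13, 0.06, 0.03] -0.3402
[-0.36, -1.27, 1.05] [-0.15, -0.05, -0.03] -0.3359
[0.77, -0.57, 1.06] [-0.24, 0.09, 0.01] -0.3317
[-0.0, -1.49, 0.42] [-0.19, -0.01, 0.01] -0.3275
[0.26, -0.73, 1.37] [-0.2, -0.02, -0.02] -0.3233
```

```bash
python3 -m handwheel '[0,0,0.02,0, 0,0,0.02,0, -0.04,0,0.005,0, -0.04,0,0,0, -0.04,0,0,0, 0,0.03,-0.03,0, 0,0.03,-0.03,0, 0,0.03,-0.035,0, 0,0.03,-0.035,0, 0,0,-0.03,0, 0,0,0,0]'
python3 - <<'E'
from h import *
for c in ["side","wrist"]:
    im=grab_frame(c);cv2.imwrite(f"pics/{c}1.png",im)
    for t in tins(c,4): print(c,t)
E
```

```text
time: 5.48
eef_pos: [0.5909, -0.2061, 0.1519]
ee_rot: [[0.007, 1.0, -0.014], [-0.011, -0.014, -1.0], [-1.0, 0.007, 0.011]]
contact_force: [-0.4, -0.6, 0.2]
grip_width: 0.0511
side (0.97, array([0.441, 0.112]), np.float64(0.91))
side (0.88, array([ 0.474, -0.281]), np.float64(0.934))
side (0.56, array([ 0.588, -0.101]), np.float64(0.87))
wrist (0.92, array([ 0.589, -0.097]), np.float64(0.971))
wrist (0.65, array([ 0.475, -0.279]), np.float64(0.569))
```

View pics/wrist1.png

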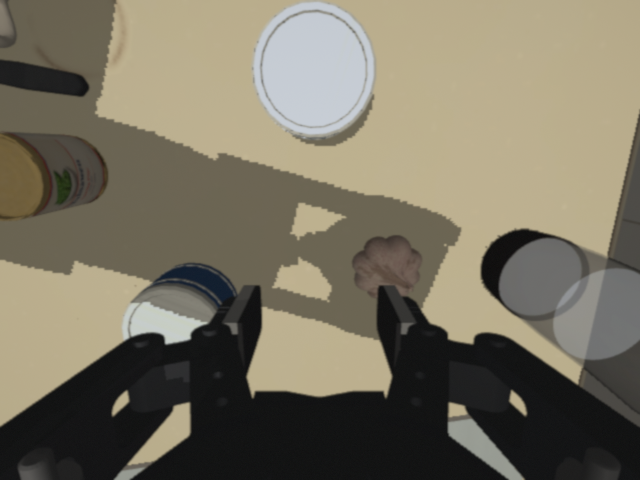

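Wrist picture: the middle tin lies straight ahead at (315,68) and the garlic at (388,265), right of the path. I'll descend farther forward, clear of the garlic.

```bash
P='import bench;s=bench.sense();print([round(float(v),2) for v in s["contact_force"]],[round(float(v),2) for v in s["wrist_torque"]],round(float(s["eef_pos"][1]),4))'
python3 -m handwheel '[0,0,-0.02,-0.01, 0,0,-0.018,0, 0.04,0,0,0, 0.04,0,0,0, 0.03,0,0,0, 0.014,0,0,0]'; python3 -c "$P"
python3 -m handwheel '[0,0,-0.004,0, 0,0,-0.004,0]' >/dev/null; python3 -c "$P"
python3 -m handwheel '[0,0,-0.004,0, 0,0,-0.004,0]'>/dev/null; python3 -c "$P"
python3 -m handwheel '[0,0,-0.004,0, 0,0,-0.004,0]'>/dev/null; python3 -c "$P"
python3 -m handwheel '[0,0,-0.004,0]'>/dev/null; python3 -c "$P"
python3 -m handwheel '[0,0,-0.004,0]'>/dev/null; python3 -c "$P"
python3 -m handwheel '[0,0,-0.004,0]'>/dev/null; python3 -c "$P"
python3 -m handwheel '[0,0,-0.004,0]'>/dev/null; python3 -c "$P"
python3 -m handwheel '[0,0,-0.004,0]'>/dev/null; python3 -c "$P"
python3 -m handwheel '[0,0,-0.004,0]'>/dev/null; python3 -c "$P"
python3 -m handwheel '[0,0,-0.004,0]'; python3 -c "$P"
```

```text
time: 6.18
eef_pos: [0.5934, -0.1851, 0.0296]
ee_rot: [[0.019, 1.0, -0.018], [-0.019, -0.017, -1.0], [-1.0, 0.019, 0.019]]
contact_force: [0.1, 0.3, 0.9]
grip_width: 0.0511
[0.06, 0.34, 0.87] [0.01, 0.05, 0.02] -0.1851
[0.96, 0.24, 0.68] [0.07, 0.06, 0.04] -0.1794
[0.58, -0.2, 0.1] [-0.0, 0.04, -0.01] -0.1724
[-0.22, -0.8, 0.55] [-0.02, -0.01, -0.01] -0.1643
[-0.29, 1.06, 0.47] [0.01, -0.0, 0.03] -0.1599
[-0.19, -0.79, -0.14] [-0.03, -0.0, 0.01] -0.1555
[0.19, -0.17, -0.29] [0.06, 0.05, 0.02] -0.1509
[0.38, 0.12, -0.15] [-0.01, -0.02, -0.03] -0.1464
[-0.01, -0.85, -0.47] [-0.26, 0.04, 0.03] -0.1418
[-1.34, -1.08, 0.78] [-0.13, 0.11, 0.02] -0.1373
time: 7.27
eef_pos: [0.5942, -0.1329, 0.0315]
ee_rot: [[0.021, 1.0, -0.024], [-0.02, -0.023, -1.0], [-1.0, 0.021, 0.02]]
contact_force: [-0.1, -1.4, 0.8]
grip_width: 0.0514
[-0.08, -1.44, 0.83] [-0.18, 0.12, 0.02] -0.1329
```

```bash
P='import bench;s=bench.sense();print([round(float(v),2) for v in s["contact_force"]],[round(float(v),2) for v in s["wrist_torque"]],round(float(s["eef_pos"][1]),4))'
for i in 1; do
python3 -m handwheel '[0,0,-0.004,0]'>/dev/null; python3 -c "$P"
python3 -m handwheel '[0,0,-0.004,0]'>/dev/null; python3 -c "$P"
python3 -m handwheel '[0,0,-0.004,0]'>/dev/null; python3 -c "$P"
python3 -m handwheel '[0,0,-0.004,0]'>/dev/null; python3 -c "$P"
python3 -m handwheel '[0,0,-0.004,0]'>/dev/null; python3 -c "$P"
python3 -m handwheel '[0,0,-0.004,0]'>/dev/null; python3 -c "$P"
done
```

```text
[-1.47, -1.51, 0.69] [-0.13, 0.11, 0.03] -0.1286
[-0.21, -1.37, -0.34] [-0.14, -0.0, -0.0] -0.1242
[-0.64, -0.98, 1.38] [-0.1, -0.0, 0.01] -0.1198
[0.33, -2.11, 0.33] [-0.14, -0.02, 0.0] -0.1154
[-0.3, -0.73, 1.13] [-0.18, 0.01, 0.02] -0.1111
[-0.29, -1.58, 0.79] [-0.2, 0.05, -0.02] -0.1068
```

```bash
P='import bench;s=bench.sense();print([round(float(v),2) for v in s["contact_force"]],[round(float(v),2) for v in s["wrist_torque"]],round(float(s["eef_pos"][1]),4))'
python3 -m handwheel '[0,0,0.02,0, -0.02,0,0.01,-0.01, -0.04,0,0,-0.01, -0.04,0,0,0, -0.03,0,0,0, 0,-0.03,-0.03,0, 0,-0.03,-0.035,0, 0,-0.03,-0.035,0, 0,-0.03,-0.035,0, 0,-0.03,-0.025,0, 0,0,0,0]'
python3 - <<'E'
from h import *
im=grab_frame("wrist");cv2.imwrite("pics/wrist2.png",im)
for t in tins("wrist",4): print(t)
E
```

```text
time: 8.68
eef_pos: [0.4435, 0.0256, 0.16]
ee_rot: [[0.022, 1.0, -0.008], [-0.017, -0.008, -1.0], [-1.0, 0.023, 0.017]]
contact_force: [-0.9, -0.2, -0.6]
grip_width: 0.0513
(0.93, array([0.445, 0.115]), np.float64(0.971))
(0.67, array([ 0.6  , -0.064]), np.float64(0.61))
```

View pics/wrist2.png

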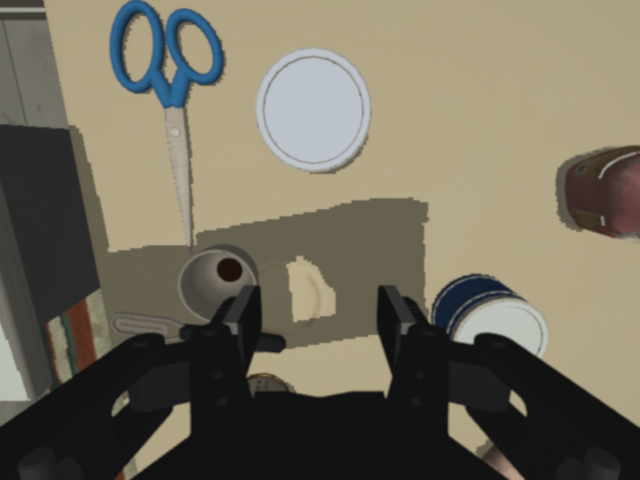

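The third tin is at (313,110), straight ahead. The cup at (218,285) is left and behind, and its handle may be near the left finger, so I'll go down farther forward.

```bash
P='import bench;s=bench.sense();print([round(float(v),2) for v in s["contact_force"]],[round(float(v),2) for v in s["wrist_torque"]],round(float(s["eef_pos"][1]),4))'
python3 -m handwheel '[0,0.002,-0.024,0, 0,0,0,0, 0.03,0,0,0, 0.04,0,0,0, 0.04,0,0,0, 0.02,0,0,0, 0,0,0,0]'; python3 -c "$P"
python3 -m handwheel '[0,0,-0.004,0, 0,0,-0.004,0]' >/dev/null; python3 -c "$P"
for i in 1; do
python3 -m handwheel '[0,0,-0.004,0]'>/dev/null; python3 -c "$P"
python3 -m handwheel '[0,0,-0.004,0]'>/dev/null; python3 -c "$P"
python3 -m handwheel '[0,0,-0.004,0]'>/dev/null; python3 -c "$P"
python3 -m handwheel '[0,0,-0.004,0]'>/dev/null; python3 -c "$P"
python3 -m handwheel '[0,0,-0.004,0]'>/dev/null; python3 -c "$P"
python3 -m handwheel '[0,0,-0.004,0]'>/dev/null; python3 -c "$P"
python3 -m handwheel '[0,0,-0.004,0]'>/dev/null; python3 -c "$P"
python3 -m handwheel '[0,0,-0.004,0]'>/dev/null; python3 -c "$P"
python3 -m handwheel '[0,0,-0.004,0]'>/dev/null; python3 -c "$P"
python3 -m handwheel '[0,0,-0.004,0]'; python3 -c "$P"
done
```

```text
time: 9.37
eef_pos: [0.4685, 0.0442, 0.0304]
ee_rot: [[0.046, 0.999, -0.009], [-0.016, -0.008, -1.0], [-0.999, 0.046, 0.016]]
contact_force: [-1.1, 0.1, 0.2]
grip_width: 0.0516
[-1.07, 0.14, 0.16] [-0.03, -0.01, -0.0] 0.0442
[0.03, -0.19, 0.59] [-0.02, -0.02, -0.01] 0.051
[0.47, 0.59, 0.77] [0.01, -0.0, -0.0] 0.0551
[0.12, -0.53, 0.12] [-0.05, -0.02, -0.04] 0.0595
[0.5, 0.86, -0.16] [-0.03, -0.02, -0.02] 0.0641
[0.83, -3.82, -1.9] [-0.52, -0.04, 0.02] 0.0685
[0.58, -3.56, -2.3] [-0.53, -0.04, 0.05] 0.073
[1.03, -4.24, -0.93] [-0.51, -0.01, 0.15] 0.0774
[0.39, -3.21, -1.64] [-0.49, -0.02, 0.07] 0.0818
[0.3, -3.62, -1.38] [-0.54, -0.07, 0.07] 0.0862
[-0.79, -3.58, -2.14] [-0.5, -0.02, 0.01] 0.0906
time: 10.37
eef_pos: [0.4736, 0.095, 0.035]
ee_rot: [[0.053, 0.999, -0.009], [-0.017, -0.009, -1.0], [-0.998, 0.053, 0.017]]
contact_force: [0.0, -3.0, -1.3]
grip_width: 0.0514
[0.05, -2.98, -1.3] [-0.45, -0.05, 0.03] 0.095
```

The third tin takes about 3.5 N and 0.5 Nm against about 1.1 N and 0.15 Nm for the other two, so it is the full one. The tool drifted about 29 mm off-centre on the way down. I'll back off, rise and re-measure.

```bash

python3 -m handwheel '[0,0,0.015,0, 0,0,0.015,0, -0.02,0,0,0, -0.03,0,0,0, -0.03,0,0,0, -0.03,0,0,0, -0.03,0,0,0, 0,-0.015,0,0, 0,-0.015,0,0, 0,0,0,0]'
python3 - <<'E'
from h import *
im=grab_frame("wrist");cv2.imwrite("pics/wrist3.png",im)
for t in tins("wrist",4): print(t)
im=grab_frame("side");cv2.imwrite("pics/side3.png",im)
for t in tins("side",4): print(t)
m=camera_model("wrist")
for r in cut_out("wrist","holder")[:3]:print(r["score"],r["xy"],ray("wrist",r["xy"],.03,m))
m=camera_model("side");g=cv2.cvtColor(im,cv2.COLOR_BGR2HSV);k=(g[...,0]>8)&(g[...,0]<25)&(g[...,1]>110)
roi=np.zeros_like(k);roi[145:190,290:365]=1;k&=roi;ys,xs=np.nonzero(k);print(len(xs),xs.min(),xs.max())
E
```

```text
time: 11.2
eef_pos: [0.4365, 0.0732, 0.1811]
ee_rot: [[0.055, 0.998, -0.011], [-0.01, -0.011, -1.0], [-0.998, 0.055, 0.01]]
contact_force: [-0.6, 0.5, 0.3]
grip_width: 0.0511
(0.83, array([ 0.584, -0.052]), np.float64(0.188))
(0.56, array([0.443, 0.147]), np.float64(0.974))
(0.65, array([ 0.594, -0.067]), np.float64(0.904))
(0.56, array([0.44 , 0.144]), np.float64(0.871))
543 301 357
```

View pics/wrist3.png

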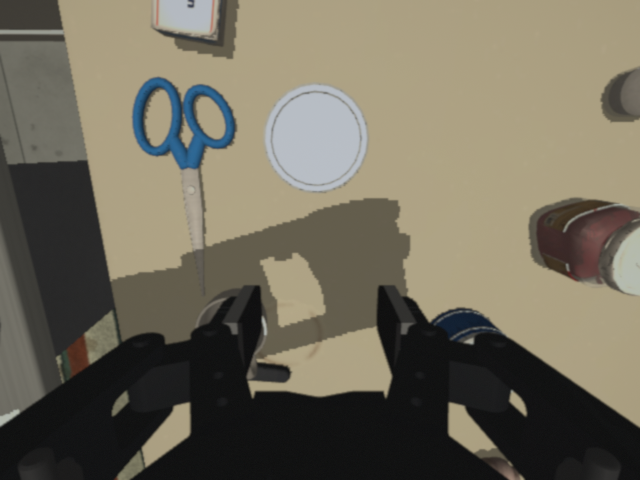

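The tin is now at (318,138), about (0.443, 0.147). Next, a close look at the holder before the push.

```bash

python3 -m handwheel '[0,0.02,-0.02,0, 0,0.03,-0.035,0, 0,0.03,-0.035,0, 0,0.03,-0.035,0, -0.01,0,-0.035,0, 0,0,-0.03,0, 0,0,-0.015,0, 0,0,0,0]'
python3 - <<'E'
from h import *
m=camera_model("wrist");im=grab_frame("wrist");cv2.imwrite("pics/wrist4.png",im)
g=cv2.cvtColor(im,cv2.COLOR_BGR2HSV);k=(g[...,0]>8)&(g[...,0]<25)&(g[...,1]>115)
n,l,st,_=cv2.connectedComponentsWithStats(k.astype(np.uint8));i=1+np.argmax(st[1:,4]);print(st[i]);k=l==i
for a in (1.45,1.65,1.8): print(fit(lambda p:-iou(holdmask(m,*p),k),[.555,.367,a],[.01,.01,.1]))
b=fit(lambda p:-iou(holdmask(m,*p),k),[.555,.367,1.65],[.01,.01,.1])[0]
e=holdmask(m,*b).astype(np.uint8);c,_=cv2.findContours(e,0,2);cv2.drawContours(im,c,-1,(0,0,255),1)
cv2.imwrite("pics/wrist4o.png",im)
E
```

```text
time: 12.12
eef_pos: [0.5512, 0.2787, 0.1863]
ee_rot: [[0.047, 0.999, -0.017], [-0.013, -0.017, -1.0], [-0.999, 0.047, 0.012]]
contact_force: [-0.7, 0.4, -0.4]
grip_width: 0.0514
[ 231   38  174  160 6377]
(array([0.55383119, 0.37261279, 1.67968468]), np.float64(0.6968602997483864))
(array([0.55254652, 0.37262648, 1.70085741]), np.float64(0.6968835429196282))
(array([0.55280738, 0.37265919, 1.696183  ]), np.float64(0.6966550065588106))
```

View pics/wrist4o.png

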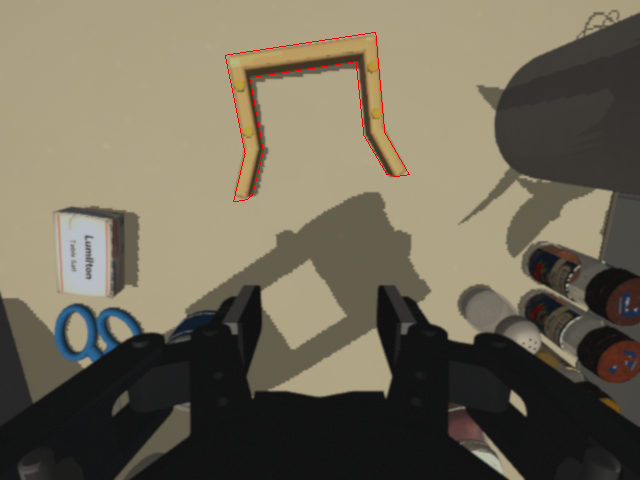

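The red outline fits the holder's rails well (rails between pixels (228,55) and (408,175)): origin about (0.553, 0.373), yaw about 97°. I'll set up behind the tin with a push direction of about 48°.

```bash

python3 -m handwheel '[0,-0.02,0.02,0, 0,-0.026,0.03,0, 0,-0.026,0.032,0, 0,-0.026,0.032,0, 0,-0.026,0.032,0, 0,-0.02,0.025,0, 0,0,0,0.12, 0,0,0,0.12, 0,0,0,0.12, 0,0,0,0.12, 0,0,0,0.12, 0,0,0,0.12, 0,0,0,0]'
cat > t.py <<'E'
import sys
from h import *
s=sense();R=np.array(s["ee_rot"]);p=np.array(s["eef_pos"])
tx,ty,ang,d,z=map(float,sys.argv[1:6]);a=np.radians(ang)
tgt=np.array([tx-d*np.cos(a),ty-d*np.sin(a),z])
print("shift tool",np.round(R.T@(tgt-p),4),"turn",round((np.arctan2(-R[1,2],-R[0,2])-a),3),"tilt",np.round(R[:2,0],3),"t",s["time"])
E
python3 t.py 0.443 0.147 48 0.06 0.17
```

```text
time: 13.25
eef_pos: [0.3914, 0.0909, 0.1732]
ee_rot: [[0.032, 0.72, -0.693], [-0.022, -0.693, -0.721], [-0.999, 0.039, -0.006]]
contact_force: [-0.3, -0.3, 0.1]
grip_width: 0.0515
shift tool [ 0.0033  0.0001 -0.0162] turn -0.033 tilt [ 0.032 -0.022] t 13.25
```

```bash

python3 -m handwheel '[0,0,-0.01,-0.033, 0,0,-0.006,0, 0.02,0,0,0, 0.02,0,0,0, 0.02,0,0,0, 0.02,0,0,0, 0,0,0,0]'
python3 t.py 0.443 0.147 48 0.055 0.033
```

```text
time: 13.83
eef_pos: [0.4103, 0.102, 0.0915]
ee_rot: [[0.038, 0.761, -0.648], [-0.021, -0.648, -0.762], [-0.999, 0.043, -0.008]]
contact_force: [-0.7, 0.3, 0.3]
grip_width: 0.0511
shift tool [ 0.0582 -0.0083  0.    ] turn 0.028 tilt [ 0.038 -0.021] t 13.8333
```

```bash

python3 -m handwheel '[0.01,-0.005,0,0.028, 0.016,-0.004,0,0, 0.016,0,0,0, 0.014,0,0,0, 0,0,0,0]'
python3 t.py 0.443 0.147 48 0.055 0.033
```

```text
time: 14.25
eef_pos: [0.4091, 0.1087, 0.0354]
ee_rot: [[0.04, 0.751, -0.659], [-0.021, -0.659, -0.752], [-0.999, 0.044, -0.01]]
contact_force: [0.1, -0.8, 0.0]
grip_width: 0.0514
shift tool [ 0.0023 -0.0006  0.0039] turn 0.013 tilt [ 0.04  -0.021] t 14.25
```

```bash

python3 -m handwheel '[0.002,0,-0.005,0.01, 0.001,0,-0.008,0, 0.001,0,-0.01,0, 0.001,0,-0.01,0, 0.001,0,-0.01,0, 0.001,0,-0.01,0, 0.001,0,-0.01,0, 0.001,0,-0.008,0, 0,0,-0.004,0]'
python3 t.py 0.553 0.270 48 0.042 0.033; python3 -c "
from h import *
grab_frame('side');print(tins('side',4));grab_frame('wrist');print(tins('wrist',2))"
```

```text
time: 15.0
eef_pos: [0.4583, 0.1662, 0.0333]
ee_rot: [[0.027, 0.749, -0.662], [-0.029, -0.661, -0.75], [-0.999, 0.04, 0.004]]
contact_force: [-1.2, -2.4, -1.9]
grip_width: 0.0512
shift tool [-0.0001  0.0019 -0.0985] turn 0.01 tilt [ 0.027 -0.029] t 15.0
[(0.76, array([0.487, 0.197]), np.float64(0.591)), (0.74, array([ 0.593, -0.067]), np.float64(0.927)), (0.64, array([ 0.474, -0.28 ]), np.float64(0.899))]
[(0.57, array([0.485, 0.198]), np.float64(0.956))]
```

```bash

python3 -m handwheel '[0,0,-0.006,0.01, 0,0,-0.01,0, 0.0005,0,-0.01,0, 0.0005,0,-0.01,0, 0.0005,0,-0.01,0, 0.0005,0,-0.01,0, 0.0005,0,-0.01,0, 0.0005,0,-0.01,0, 0.0005,0,-0.01,0, 0,0,-0.006,0, 0,0,-0.003,0, 0,0,0,0]'
python3 t.py 0.553 0.270 48 0.042 0.033; python3 -c "
from h import *
grab_frame('wrist');print(tins('wrist',2))"
```

```text
time: 16.2
eef_pos: [0.5137, 0.2305, 0.0294]
ee_rot: [[0.003, 0.737, -0.676], [-0.046, -0.675, -0.737], [-0.999, 0.033, 0.032]]
contact_force: [-0.3, -1.7, 2.5]
grip_width: 0.0513
shift tool [-0.004   0.0027 -0.0136] turn -0.009 tilt [ 0.003 -0.046] t 16.2
[(0.76, array([0.54 , 0.262]), np.float64(0.958))]
```

```bash

python3 -m handwheel '[-0.001,0,-0.007,0, -0.001,0,-0.008,0, -0.001,0,-0.008,0, 0,0,-0.006,0, 0,0,-0.003,0, 0,0,0,0]'
python3 -c "
from h import *
grab_frame('wrist');print(tins('wrist',2),sense()['eef_pos'],sense()['time'])"
```

```text
time: 16.8
eef_pos: [0.5346, 0.2544, 0.0299]
ee_rot: [[-0.001, 0.737, -0.676], [-0.047, -0.676, -0.736], [-0.999, 0.031, 0.036]]
contact_force: [-2.1, -3.5, -0.7]
grip_width: 0.0513
[] [0.53446437 0.25414048 0.03002819] 16.9
```

```bash

python3 -m handwheel '[0,0,0.015,0, 0,0,0.02,0, -0.02,0,0,0, -0.03,0,0,0, -0.03,0,0,0, -0.03,0,0,0, -0.02,0,0,-0.12, 0,0,0,-0.12, 0,0,0,-0.12, 0,0,0,-0.12, 0,0,0,-0.12, 0,0,0,-0.12, 0,0,0,-0.12, 0,0,0,0]'
python3 -c "
from h import *
im=grab_frame('wrist');cv2.imwrite('pics/wrist5.png',im);print(tins('wrist',3))"
python3 t.py 0.562 0.286 97 0.07 0.15
```

```text
time: 18.07
eef_pos: [0.5184, 0.2387, 0.1757]
ee_rot: [[0.027, 0.991, 0.131], [-0.03, 0.131, -0.991], [-0.999, 0.023, 0.034]]
contact_force: [0.0, 1.1, -0.5]
grip_width: 0.0508
[(0.95, array([0.562, 0.286]), np.float64(0.981))]
shift tool [0.0276 0.0487 0.0274] turn -0.001 tilt [ 0.026 -0.031] t 18.1667
```

View pics/wrist5.png

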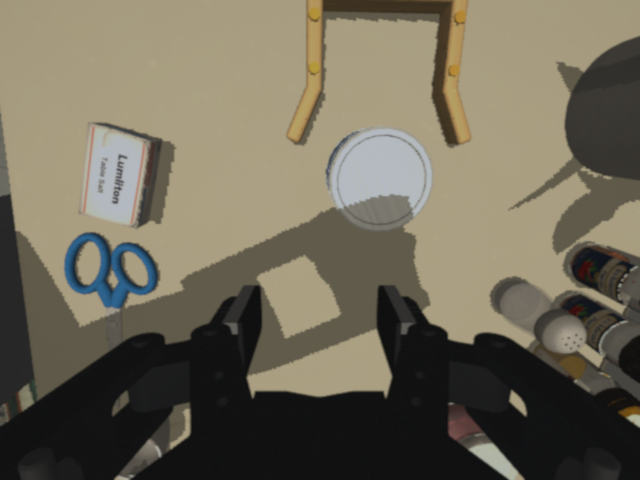

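The tin at (381,178) sits in the mouth on the holder's axis. Next I'll line up behind it at 97° and descend.

```bash

python3 -m handwheel '[0,0.02,0.012,0, 0,0.02,0.012,0, 0,0.01,0.005,0, 0.02,0,0,0, 0.02,0,0,0, 0.02,0,0,0, 0.02,0,0,0, 0.015,0,0,0, 0,0,0,0]'
python3 t.py 0.562 0.286 97 0.055 0.033
```

```text
time: 18.92
eef_pos: [0.579, 0.2135, 0.0816]
ee_rot: [[0.034, 0.996, 0.086], [-0.026, 0.087, -0.996], [-0.999, 0.031, 0.029]]
contact_force: [-0.9, 0.1, -0.1]
grip_width: 0.0514
shift tool [ 0.0477 -0.0102 -0.0201] turn -0.036 tilt [ 0.034 -0.026] t 18.9167
```

```bash

python3 -m handwheel '[0.008,-0.005,0,-0.036, 0.014,-0.005,0,0, 0.014,0,0,0, 0.012,0,-0.005,0, 0,0,-0.005,0, 0,0,0,0]'
python3 t.py 0.553 0.3727 97 0.042 0.033
```

```text
time: 19.42
eef_pos: [0.5708, 0.2231, 0.0341]
ee_rot: [[0.036, 0.993, 0.11], [-0.025, 0.111, -0.993], [-0.999, 0.033, 0.029]]
contact_force: [0.1, -0.8, 0.7]
grip_width: 0.0517
shift tool [-0.002  -0.0006 -0.1086] turn -0.012 tilt [ 0.036 -0.025] t 19.4167
```

```bash

python3 -m handwheel '[0,0,-0.006,-0.012, 0,0,-0.008,0, 0,0,-0.008,0, 0,0,-0.008,0, 0,0,-0.008,0, 0,0,-0.008,0, 0,0,-0.008,0, 0,0,-0.008,0, 0,0,-0.008,0, 0,0,-0.008,0, 0,0,-0.006,0]'
python3 t.py 0.553 0.3727 97 0.042 0.033;python3 -c "
from h import *
grab_frame('wrist');print(tins('wrist',3))"
```

```text
time: 20.33
eef_pos: [0.5609, 0.314, 0.0353]
ee_rot: [[0.039, 0.992, 0.123], [-0.027, 0.124, -0.992], [-0.999, 0.035, 0.032]]
contact_force: [1.3, -3.9, 2.0]
grip_width: 0.0514
shift tool [ 0.0017 -0.0007 -0.0173] turn 0.001 tilt [ 0.039 -0.027] t 20.3333
[(0.58, array([0.554, 0.357]), np.float64(0.965))]
```

Nearly home, with 16 mm to go. From here I'll push slowly and watch for the back-rail contact force.

```bash
P='import bench;s=bench.sense();print([round(float(v),2) for v in s["contact_force"]],[round(float(v),2) for v in s["wrist_torque"]],[round(float(v),4) for v in s["eef_pos"]])'
python3 -m handwheel '[0,0,-0.004,0, 0,0,-0.004,0, 0,0,-0.004,0]'>/dev/null; python3 -c "$P"
python3 -m handwheel '[0,0,-0.003,0]'>/dev/null; python3 -c "$P"
python3 -m handwheel '[0,0,-0.002,0]'>/dev/null; python3 -c "$P"
python3 -m handwheel '[0,0,-0.002,0]'>/dev/null; python3 -c "$P"
```

```text
[0.34, -6.81, 2.75] [-0.85, -0.12, -0.06] [0.5593, 0.3261, 0.035]
[0.47, -5.26, 2.73] [-0.82, -0.07, -0.03] [0.559, 0.3289, 0.035]
[2.67, -12.28, 3.73] [-2.0, -0.35, -0.08] [0.5588, 0.3306, 0.035]
[4.81, -19.16, 7.63] [-2.96, -0.71, -0.18] [0.5587, 0.3308, 0.0351]
```

```bash

python3 -m handwheel '[0,0,0.005,0, 0,0,0.01,0, 0,0,0.02,0, 0,0,0.03,0, 0,0,0.02,0, -0.02,0,0,0, -0.03,0,0,0, -0.03,0,0,0, -0.03,0,0,0, -0.03,0,0,0, 0,0,-0.02,0, 0,0,-0.02,0, 0,0,0,0]'
python3 - <<'E'
from h import *
m=camera_model("wrist");im=grab_frame("wrist");print(tins("wrist",3))
g=cv2.cvtColor(im,cv2.COLOR_BGR2HSV);k=(g[...,0]>8)&(g[...,0]<25)&(g[...,1]>115)
n,l,st,_=cv2.connectedComponentsWithStats(k.astype(np.uint8));i=1+np.argmax(st[1:,4]);k=l==i
T=tinmask(m,.553,.3727)
print(fit(lambda p:-iou(holdmask(m,*p)&~tinmask(m,.553,.3727),k),[.553,.3727,1.69],[.005,.005,.05]))
cv2.imwrite("pics/end_w.png",im)
im=grab_frame("side");cv2.imwrite("pics/end_s.png",im);print(tins("side",4))
grab_frame("scene");print(tins("scene",4))
for t in ["jam_jar","espresso_cup","garlic","tuna_tin","match_box"]:
  for c in ["scene","side"]:
    for r in tip_of(c,t)[:1]: print(t,c,np.round(ray(c,r["xy"],0),3))
E
```

```text
time: 22.02
eef_pos: [0.5598, 0.2855, 0.1836]
ee_rot: [[0.04, 0.992, 0.116], [-0.022, 0.117, -0.993], [-0.999, 0.037, 0.026]]
contact_force: [-0.5, -0.3, 0.1]
grip_width: 0.0511
[(0.66, array([0.552, 0.37 ]), np.float64(0.971))]
(array([0.55279099, 0.37189236, 1.69642508]), np.float64(0.6955708047411104))
[(0.81, array([0.551, 0.37 ]), np.float64(0.933)), (0.8, array([ 0.474, -0.281]), np.float64(0.928)), (0.69, array([ 0.592, -0.067]), np.float64(0.888)), (0.38, array([ 0.661, -0.222]), np.float64(0.318))]
[(0.8, array([ 0.597, -0.063]), np.float64(0.893)), (0.73, array([0.558, 0.372]), np.float64(0.775)), (0.73, array([ 0.48 , -0.279]), np.float64(0.897))]
jam_jar side [0.688 0.054]
espresso_cup scene [ 0.372 -0.024]
espresso_cup side [ 0.365 -0.028]
garlic scene [ 0.643 -0.24 ]
garlic side [ 0.648 -0.243]
tuna_tin scene [ 0.39  -0.157]
tuna_tin side [ 0.386 -0.153]
match_box side [0.348 0.247]
```

View pics/end_w.png

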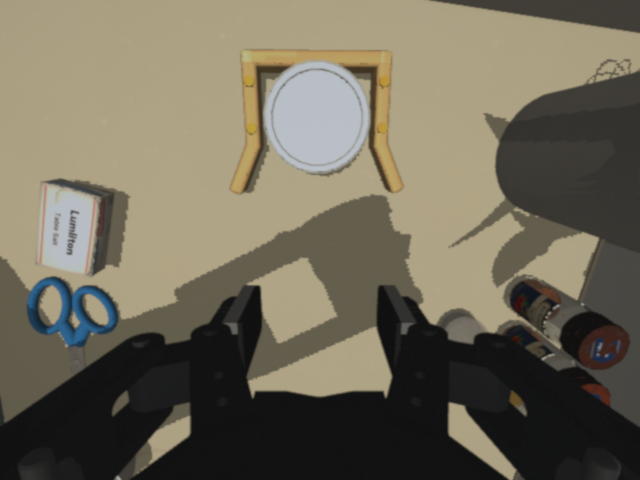

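View pics/end_s.png

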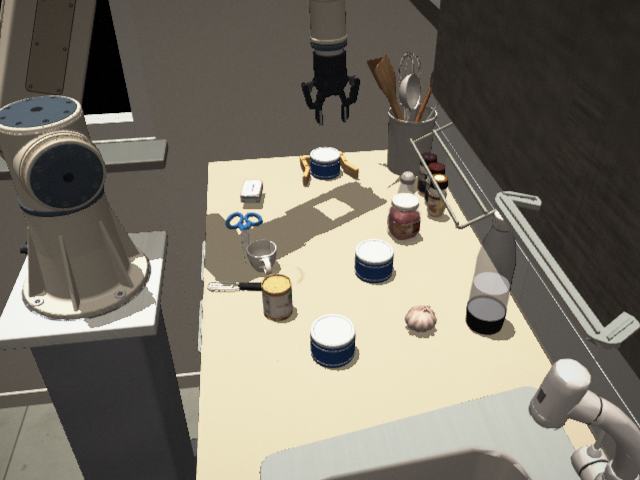

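The wrist view shows the tin at (318,117), seated between the rails. The side view shows the empties at (374,260) and (333,340), with the bystanders where they stood. Handing in.

```bash
python3 -c "
from bench import *
print(close_job())"
```

```text
the job is handed in; nothing more can be done
None
```

The full tin is in the holder against the back rail, and I handed the job in at about 22 s of the 64 s allowed.

- **Finding the full tin:** I nudged all three with the half-open fingers. The tin that started near (0.445, 0.115) needed about 3.5 N, against about 1.1 N for each of the other two, so it is the full one.
- **Sliding it home:** I pushed it diagonally to the mouth of the holder, then straight in, without lifting it. At the end the force rose to 19 N and the arm stopped moving, which is the tin meeting the back rail.
- **Final position:** The wrist camera puts the tin at (0.552, 0.370). The holder's home point fits at (0.553, 0.372–0.373), so they agree to about 2–3 mm, which is roughly the calibration error. The scene camera read the tin 5 mm off in x, but its fit was poorer.
- **Empty tins:** They moved about 3.5 cm, well inside the 10 cm limit.
- **Bystanders:** Where they were found again, they read within about 1 cm of their first positions, which is the networks' scatter, and they look undisturbed in the last picture. The jam jar and match box were each found only by the side camera in the last check.
- **What went off plan:** During the nudge of the full tin the tool drifted nearly 3 cm sideways and tilted about 3°. I re-centred before the main push, and some tilt remained throughout.

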